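# Lock the gas-bottle dock with its linchpin

### The arm

A 7-joint arm with a two-finger parallel gripper is mounted at the origin on the work surface. World frame = base frame: x ahead of the robot, y to its left, z up, the work surface at z = 0. Lengths are in m, angles in rad, forces in N, time in s.
With the tool pointing down it reaches from about 0.4 to 0.85 m from the base axis. Payload 10.4 kg.
Tool frame: the origin (TCP) lies midway between the tips of the shut fingers; the grasp point (between the pads) lies 19 mm behind it (bot.pinch_z is the distance from the TCP to the grasp point, in m); x points along the fingers, z is the direction in which the jaws open and shut, and the axes are right-handed (so a half turn about x gives the same grasp; the last joint's range is limited). The gripper opens to 85 mm and grips with 20 to 120 N. Pads are 22 mm wide; open, the fingers measure 114 mm over their backs; the gripper's body (76 mm by 85 mm) begins 54 mm behind the grasp point. The pads swing forward as they close: fully open they stand 13 mm farther back than shut.
Start: joints at [1.244, 0.332, -0.065, 1.46, 0.022, 1.35, -0.088], TCP at [0.187, -0.596, 0.231] pointing down, gripper open.
Joint ranges: [-2.6, 2.6], [-0.5, 2.12], [-1.47, 1.34], [0.16, 2.42], [-1.27, 4.41], [0.06, 2.06], [-2.6, 2.6]. Speed limits (rad/s): [2.22, 2.22, 2.79, 2.79, 3.14, 3.14, 3.14].

### API

Orientations are given as a 3x3 rotation matrix whose columns are the frame's x, y, z axes.
In Python, from rig import bot, imaging gives the robot as it stands.
- The arm moves only by the shell command python3 -m creep 'ROWS' [OPENING] [FORCE]. ROWS is JSON, a list of rows, each a list of 6 numbers: the shift along the tool's x, y, z in mm, then the turn, a rotation vector about the tool's x, y, z in rad. A call has 1 to 10 rows; each row shifts and turns the pose as measured when the row begins, along the tool's axes as they then stand; what a row does not reach is not made up. A row lasts 1/10 s, in which the tool goes at most 50 mm and 8.59 degrees, less where a joint would pass 70% of its speed; a pose out of reach is approached as far as the arm can. A call is refused whole if a number of a shift passes 50 or a number of a turn 0.15, either way. A call with a gripper value outside its range is refused whole. OPENING is the gripper command: -1 is fully open, 1 is shut, values between are in proportion, set as the call begins (- or left out, the last holds). The fingers move at their own pace and stop on an object; FORCE is the grip in N (left out, the last holds). Time passes only in rows, so rows that do not move let the fingers close. It gives the time, the measured TCP pose, the force and the opening at its end, in the units of the state.
- bot.observe(): the state, without advancing time (a new reading comes with each control period).
- imaging.get_image(name): name is "scene" or "top" or "wrist"; returns a dict with "frame" (480x640x3 uint8, red, green, blue), "vertical_fov" (degrees; the focal length in pixels is half the picture's height over the tangent of half this angle, whatever the lens; pixels are square), "cx", "cy" (the principal point, pixels), "k1" (the pictures are not rectified: a ray, as slopes to the right and down, at radius r is drawn at 1 + k1 r^2 times it, then the intrinsics apply), "origin" and "attitude" of the camera in the world; the wrist camera has in their place "mount" (4x4, takes a point from camera to tool coordinates, whose origin is the TCP and whose axes are the tool frame's). Camera axes: x right, y up, looking along -z (the intrinsics and any distortion apply to the point x, -y, -z); pixel columns grow to the right and rows downward; lengths in m; the calibration is good to about 2 mm. A picture is of the moment at which its call begins: read the wrist's pose just before it. There is no depth.
- bot.close_job(): hands the job in, once; it reports no verdict.
Trained networks look in the newest picture that a camera, given by its name, has taken for a name from the list of things; names that differ only in an ending like _2 or _b are one class to them, and where a whole thing is asked for, a point or a joint stands for the part that bears it (a point fixed in the world has none). Each returns a list of dicts, best first, with "p" (0 to 1); they miss things now and then, are a little off and sometimes report something else, mostly with a low value. They report only what shows in the picture. A call takes as long as a camera call.
- imaging.trace(camera, thing): "region" (480x640 bool, what is visible of it) and "rect" ([left, top, right, bottom] in pixels, round what is visible of it).
The state is a dict: "time": time; "q": joint angles; "dq": joint speeds; "joint_efforts": joint torques, N m; "eef_pos": TCP position; "ee_rot": TCP orientation; "contact_force": force on the tool from outside, world axes, zero at the start; "wrist_torque": the same for the moment, N m; "finger_gap": finger opening in m.
Only numpy, scipy, OpenCV 4.12 (cv2) and the standard library are available. Lean on these libraries where they do the work, as an engineer would, in place of code of your own. Each camera call takes 0.05 s, during which the arm holds its last target. There are 200 camera calls.

### The job

The small gas bottle lies in its dock on the bench and its retaining bar is down. Lock the bar without forcing anything: with the ring still swung back, push the linchpin from the high side down the sloping hole of the clevis until its collar is fully home on the clevis, the ring upwards; then swing the sprung ring over the top of the clevis and snap it down past the pin's nose until it stops. Let go, and leave the spray bottle, the wrench and the brass fitting where they are.

Things in the scene. Friction and masses are not known exactly. Their poses are not given: they have to be found in the camera images.
- clevis: Aluminium clevis of the gas-bottle dock: two cheeks 34 mm wide, 12 mm thick, a steel eye between them, 38 mm through in all. Origin: middle of the 18 mm hole, on its axis, 125 mm above the bench. z: along the hole to the entry side, to the robot's left and 30 degrees up. x: across the hole, downwards, 30 degrees off vertical. y: level. The cheeks rise 20 mm above the hole's axis; nothing stands over them.
- eye (a point): Middle of the hole in the steel eye of the retaining bar, drawn where it is when centred between the cheeks (its true place is not measured): it has side play along the clevis's y, up to 4 mm either way, and slides with under 2 N. The pin's tapered nose draws it into line, so expect a sideways nudge or a brief stop about 13 mm in.
- ledge (a point): Middle of the top of a ledge, 28 mm wide, that sticks out 9 mm from the entry face, 17 mm under the hole's axis. The collar's flat underside lies just over it, so the pin goes in with its flats level, ring upwards.
- bottle_mid (a point): Middle of the lying gas bottle, 76 mm across, its top 122 mm above the bench; it is fixed, 185 mm from the clevis on its entry side. Two 8 mm rods of the retaining bar run level to it from the clevis at 127 mm height, 26 mm either side of the middle.
- mouth (a point): Centre of the hole's entry on the high face of the clevis, 19 mm up the z axis from the clevis's origin; same axes. The collar's front face comes to rest here.
- pin_grip (a point): Middle of the pin's grip: a square steel shank, 16 x 16 mm and 44 mm long, between the head and the collar, near the centre of mass. Axes of the pin: x along the pin towards its nose, y level, z up (the side the ring swings over). The pin lies flat on its square head and collar, its axis 14 mm above the bench. The whole pin is 131 mm long and weighs about 0.36 kg with its ring.
- pin_seat (a point): Centre of the front face of the pin's square collar (28 x 28 mm, 7 mm thick), 29 mm ahead of pin_grip along the pin. From here the round pin, 16 mm in diameter, runs 44 mm straight and then tapers over 15 mm to a round nose of 5 mm radius.
- pin_nose (a point): The nose end of the pin, 64 mm ahead of pin_seat; the nose stands 26 mm out of the low side of the clevis when the pin is home.
- ring_hinge (a point): Hinge of the ring in the pin's square head (28 x 28 mm, 16 mm long), on the pin's axis, 30 mm behind pin_grip; the hinge line is the pin's y axis.
- ring_tab (a point): Middle of the thumb tab (26 x 26 mm, 8 mm thick, its faces square to the swing) that sticks out beyond the ring's crossbar, 141 mm from the hinge. The ring is an oblong loop of steel rod, legs 49 mm apart inside, with a 10 mm crossbar 125 mm from the hinge; its tab ends at 152 mm. It swings freely but for its friction; pushing the ring with more than about 15 N levers the pin hard in the clevis.
- ring (a joint): Ring angle in rad. 0: swung fully back, 2.7 rad from the nose direction, over the pin's z side. It grows as the ring swings over the top to the nose; 2.7: in line with the pin; 2.84: its stop, past the nose. It stays where it is left (friction about 0.06 Nm). From about 2.63 to 2.76 the sprung crossbar rides over the nose and resists, about 5 N at the tab, then gives.
- spray_mid (a point): White spray bottle standing on the bench, 60 mm across, 170 mm tall; bystander. Point half-way up.
- wrench_grip (a point): Steel wrench lying on the bench, 190 mm long; bystander. Point on its handle.
- fitting_mid (a point): Brass gas fitting standing on the bench, 44 mm across, 60 mm tall; bystander. Point half-way up.

How it is judged:
By the outcome, as a careful person would: the job done as asked, in the order asked, and still so for the second after the job is handed in, with the robot touching nothing.
It also fails if it takes over 72 s, if anything falls off the work surface, if the arm or the gripper's body presses on something with over 40 N, if the wrist force passes 120 N, or if a joint passes its speed limit or range.

## Working session

There is one attempt and no reset: what is moved stays moved. The work goes in short steps, Python scripts to look and compute and a shell command to move; the robot and the scene stay as the last step left them, time stands still between calls to the robot, and variables do not carry over. Pictures are saved under pics/ and viewed, about 8 in all and at most 12, crops included, and the job is handed in when it is done.

```bash
mkdir -p pics; ls; python3 - <<'E'
from rig import bot, imaging
import numpy as np, cv2
np.set_printoptions(precision=4,suppress=True)
s=bot.observe(); print(s)
ims=[]
for n in ["scene","top","wrist"]:
    d=imaging.get_image(n); cv2.imwrite(f"pics/{n}0.png",d["frame"][:,:,::-1])
    print(n,{k:v for k,v in d.items() if k!="frame"})
    for t in ["clevis","pin_grip","ring","ring_tab","pin_nose","pin_seat","mouth","spray_mid","wrench_grip","fitting_mid","bottle_mid"]:
        for r in imaging.trace(n,t)[:1]: 
            v,u=np.nonzero(r["region"]); print(n,t,round(r["p"],2),r["rect"],u.mean().round(1),v.mean().round(1))
E
```

```text
pics
{'time': 0.0, 'q': array([ 1.2444,  0.3329, -0.0647,  1.4609,  0.0216,  1.3499, -0.0885]), 'dq': array([ 0.0006,  0.0018, -0.0015, -0.0009,  0.0001,  0.0009, -0.0003]), 'joint_efforts': array([  0.0002, -62.5434,   0.0496, -39.1611,   0.0163,   0.01  ,
        -0.    ]), 'eef_pos': array([ 0.1868, -0.596 ,  0.2305]), 'ee_rot': array([[-0.0005,  0.9542,  0.2992],
       [ 0.0013,  0.2992, -0.9542],
       [-1.    , -0.0001, -0.0014]]), 'contact_force': array([ 0.3476, -0.8178,  0.1281]), 'wrist_torque': array([-0.0231, -0.0241,  0.0187]), 'finger_gap': 0.08538035327509358}
scene {'vertical_fov': 46.17767652992183, 'cx': 323.3836934399196, 'cy': 236.73331275549614, 'k1': -0.036234369058285316, 'origin': array([ 1.2896, -0.6786,  0.9444]), 'attitude': array([[ 0.6471, -0.4728,  0.5982],
       [ 0.7624,  0.4118, -0.4992],
       [-0.0103,  0.779 ,  0.6269]])}
scene clevis 0.73 [356.7, 229.4, 394.0, 267.2] 374.4 248.8
scene pin_grip 0.94 [212.7, 281.3, 307.9, 329.7] 262.8 308.3
scene ring 0.73 [257.9, 283.4, 310.7, 327.4] 292.8 297.8
scene ring_tab 0.95 [254.9, 277.5, 309.4, 325.8] 
[... 1052 characters left out ...]
 437.6, 274.2] 410.5 231.1
top mouth 0.64 [283.0, 198.0, 321.0, 218.5] 300.2 208.1
top spray_mid 0.74 [105.6, 218.3, 152.3, 244.6] 129.7 230.4
top wrench_grip 0.79 [460.1, 256.8, 517.3, 318.5] 488.1 287.5
top fitting_mid 0.68 [474.9, 198.1, 491.6, 216.5] 482.1 206.6
top bottle_mid 0.91 [202.5, 146.1, 328.0, 285.4] 264.7 213.7
wrist {'vertical_fov': 71.67495460815657, 'cx': 317.74929367859204, 'cy': 242.46321393376178, 'k1': -0.03862523964174878, 'mount': array([[-0.0007,  0.3183, -0.948 , -0.1421],
       [-0.0012,  0.948 ,  0.3183,  0.0824],
       [ 1.    ,  0.0014, -0.0003,  0.0002],
       [ 0.    ,  0.    ,  0.    ,  1.    ]])}
wrist wrench_grip 0.63 [231.3, 0.0, 272.3, 49.5] 253.3 24.8
```

```bash
python3 - <<'E'
import cv2, numpy as np
a=cv2.imread("pics/scene0.png")[170:350,200:420]; b=cv2.imread("pics/top0.png")[140:290,260:460]
a=cv2.resize(a,(400,327),interpolation=cv2.INTER_CUBIC); a=cv2.resize(cv2.imread("pics/scene0.png")[180:335,200:400],(800,620),interpolation=cv2.INTER_CUBIC)[:310*2]
a=cv2.resize(a,(396,307)); b=cv2.resize(b,(400,300),interpolation=cv2.INTER_CUBIC)
a=cv2.resize(cv2.imread("pics/scene0.png")[180:340,200:400],(400,320),interpolation=cv2.INTER_CUBIC)
b=cv2.resize(cv2.imread("pics/top0.png")[140:300,260:460],(400,320),interpolation=cv2.INTER_CUBIC)
f=cv2.resize(cv2.imread("pics/scene0.png"),(360,270)); g=cv2.resize(cv2.imread("pics/top0.png"),(360,270))
o=np.zeros((590,800,3),np.uint8); o[:320,:400]=a;o[:320,400:]=b;o[320:590,:360]=f;o[320:590,400:760]=g
cv2.imwrite("pics/comp1.png",o)
E
```

```text
(no output)
```

View pics/comp1.png

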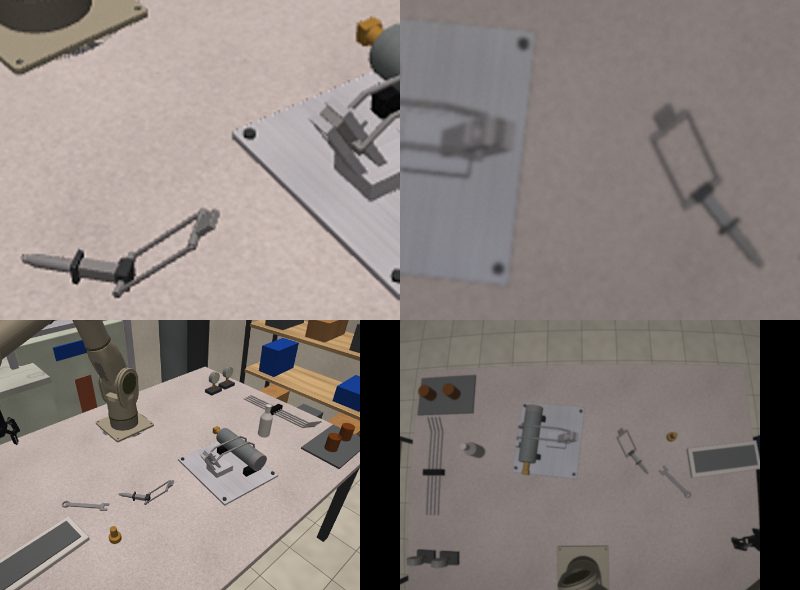

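```bash
cat > h.py <<'E'
from rig import bot, imaging
import numpy as np, cv2
np.set_printoptions(precision=4,suppress=True)
F=np.diag([1,-1,-1.])
def cam(d,s=None):
    f=240/np.tan(np.radians(d["vertical_fov"])/2)
    if "mount" in d:
        T=np.eye(4);T[:3,:3]=s["ee_rot"];T[:3,3]=s["eef_pos"];T=T@d["mount"];R,o=T[:3,:3],T[:3,3]
    else: R,o=d["attitude"],d["origin"]
    return dict(f=f,c=(d["cx"],d["cy"]),k=d["k1"],R=R,o=o)
def proj(C,P):
    p=(np.atleast_2d(P)-C["o"])@C["R"]@F; s=p[:,:2]/p[:,2:]
    return C["f"]*s*(1+C["k"]*(s**2).sum(1))[:,None]+C["c"]
def ray(C,uv):
    t=(np.array(uv,float)-C["c"])/C["f"]; s=t.copy()
    for _ in range(20): s=t/(1+C["k"]*(s**2).sum())
    v=C["R"]@F@np.r_[s,1]; return C["o"],v/np.linalg.norm(v)
def onz(C,uv,z):
    o,v=ray(C,uv); return o+v*(z-o[2])/v[2]
def tri(obs):
    A=np.zeros((3,3));b=np.zeros(3)
    for C,uv in obs:
        o,v=ray(C,uv);M=np.eye(3)-np.outer(v,v);A+=M;b+=M@o
    return np.linalg.solve(A,b)
def shot(n,save=None):
    s=bot.observe(); d=imaging.get_image(n)
    if save: cv2.imwrite(f"pics/{save}.png",d["frame"][:,:,::-1])
    return d["frame"],cam(d,s),s
E
python3 - <<'E'
from h import *
_,T,_=shot("top");_,S,_=shot("scene")
for n,a,b,z in [("nose",(441,273),(211,309.5),.014),("collar",(424.5,252.5),(238.5,313),.014),("head",(411.5,236),(262,315),.014),("tab",(392,198.5),(305,289),.07),("clev",(299.6,208.2),(374.4,248.8),.125),("spray",(129.7,230.4),(471.8,182.4),.085),("fit",(482,206.6),(203.3,383.2),.03)]:
    print(n,onz(T,a,z),onz(S,b,z),tri([(T,a),(S,b)]))
E
```

```text
nose [ 0.436  -0.3043  0.014 ] [ 0.4353 -0.3024  0.014 ] [ 0.4362 -0.3034  0.0154]
collar [ 0.4895 -0.2635  0.014 ] [ 0.4856 -0.2608  0.014 ] [ 0.4891 -0.2626  0.018 ]
head [ 0.5329 -0.2313  0.014 ] [ 0.5255 -0.224   0.014 ] [ 0.5322 -0.2289  0.0228]
tab [ 0.62   -0.1751  0.07  ] [ 0.5698 -0.133   0.07  ] [ 0.6098 -0.1656  0.12  ]
clev [0.5867 0.0522 0.125 ] [0.6166 0.0328 0.125 ] [0.5934 0.055  0.0977]
spray [0.5456 0.4805 0.085 ] [0.5564 0.47   0.085 ] [0.5471 0.4852 0.074 ]
fit [ 0.6057 -0.4166  0.03  ] [ 0.6126 -0.4264  0.03  ] [ 0.6067 -0.4221  0.0201]
```

```bash
python3 -m creep '[[5,34,-20,0,0,0],[5,34,-20,0,0,0],[5,34,-20,0,0,0],[5,34,-20,0,0,0],[5,34,-20,0,0,0],[5,34,-20,0,0,0]]' -1 40; python3 -m creep '[[5,34,-20,0,0,0],[5,34,-20,0,0,0],[5,34,-20,0,0,0],[5,34,-20,0,0,0],[5,34,-20,0,0,0],[5,34,-20,0,0,0]]'; python3 -m creep '[[0,0,0,-0.1,0,0],[0,0,0,-0.1,0,0],[0,0,0,-0.1,0,0],[0,0,0,-0.04,0,0],[0,0,0,0,0,0]]'
```

```text
time: 2.5
eef_pos: [0.3457, -0.4205, 0.2003]
ee_rot: [[-0.001, 0.958, 0.288], [-0.004, 0.288, -0.958], [-1.0, -0.002, 0.004]]
contact_force: [0.1, -0.8, -0.3]
finger_gap: 0.0851
time: 3.1
eef_pos: [0.5124, -0.2395, 0.1696]
ee_rot: [[0.001, 0.958, 0.287], [-0.007, 0.287, -0.958], [-1.0, -0.001, 0.007]]
contact_force: [1.2, -0.7, 0.6]
finger_gap: 0.0858
time: 3.6
eef_pos: [0.517, -0.231, 0.1689]
ee_rot: [[0.002, 0.793, 0.609], [-0.003, 0.609, -0.793], [-1.0, -0.0, 0.004]]
contact_force: [-0.9, -0.1, -0.1]
finger_gap: 0.0856
```

```bash
python3 - <<'E'
from h import *
shot("wrist","w1")
E
```

```text
(no output)
```

View pics/w1.png

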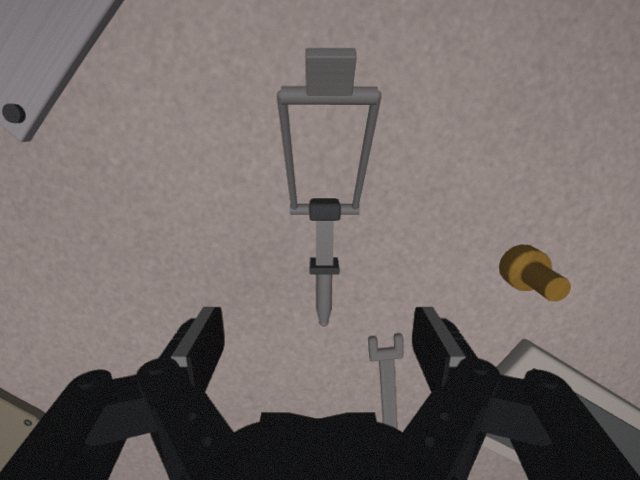

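```bash
cat > g.py <<'E'
from h import *
f,C,s=shot("wrist")
n=onz(C,(324,326),.014);h=onz(C,(324.7,199.5),.028);c=onz(C,(324.5,261),.028)
# head rear top edge, collar rear top edge
print(n,h,c, np.linalg.norm((n-h)[:2])*1e3,np.linalg.norm((n-c)[:2])*1e3)
d=(n-h)[:2];d/=np.linalg.norm(d);print("dir",d,np.degrees(np.arctan2(d[1],d[0])))
g=n.copy();g[:2]-=d*.093
R=s["ee_rot"];print("grip",g,"tool delta mm",R.T@(g-s["eef_pos"])*1e3,"yaw z axis",np.degrees(np.arctan2(R[1,2],R[0,2])))
E
python3 g.py
```

```text
[ 0.4353 -0.303   0.014 ] [ 0.5421 -0.2207  0.028 ] [ 0.4969 -0.2555  0.028 ] 134.8210169335504 77.84262521525149
dir [-0.792  -0.6105] -142.37446463153302
grip [ 0.509  -0.2463  0.014 ] tool delta mm [154.9671 -15.626    6.5528] yaw z axis -52.53594074309632
```

```bash
python3 -m creep '[[20,-8,3.5,0,0,0],[30,-8,3,0,0,0],[30,0,0,0,0,0],[25,0,0,0,0,0],[15,0,0,0,0,0],[0,0,0,0,0,0]]'; python3 g.py | tail -1
```

```text
time: 4.3
eef_pos: [0.509, -0.2486, 0.0465]
ee_rot: [[0.006, 0.8, 0.599], [-0.006, 0.599, -0.8], [-1.0, 0.001, 0.008]]
contact_force: [-0.1, 0.3, -0.0]
finger_gap: 0.0856
grip [ 0.5619 -0.2139  0.014 ] tool delta mm [32.5629 63.1022  3.6132] yaw z axis -53.17726889254885
```

```bash
python3 -m creep '[[15,1.5,-2,0,0.005,0.005],[15,0,0,0.01,0,0],[10,0,0,0,0,0],[0,0,0,0,0,0]]' ; python3 - <<'E'
from h import *
shot("wrist","w2")
E
```

```text
time: 4.75
eef_pos: [0.5116, -0.2471, 0.0072]
ee_rot: [[0.012, 0.808, 0.589], [-0.001, 0.589, -0.808], [-1.0, 0.009, 0.008]]
contact_force: [0.6, 0.4, 0.7]
finger_gap: 0.0853
```

View pics/w2.png

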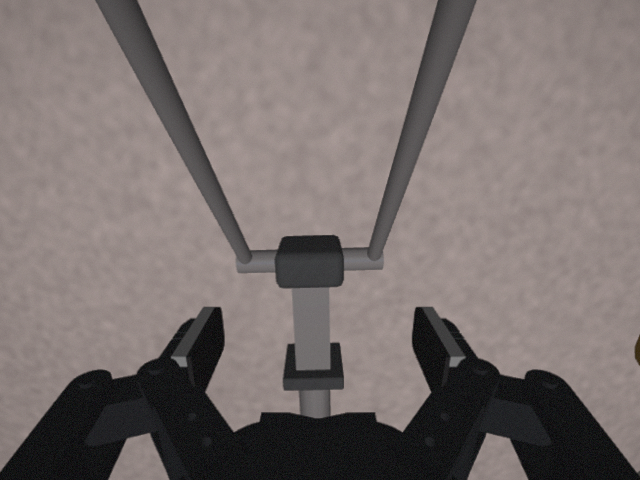

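```bash
python3 -m creep '[[2,-1.5,-2.7,-0.025,0.007,-0.01],[1.5,0,0,0,0,0],[0,0,0,0,0,0]]'; python3 -m creep '[[0,0,0,0,0,0],[0,0,0,0,0,0],[0,0,0,0,0,0],[0,0,0,0,0,0],[0,0,0,0,0,0],[0,0,0,0,0,0],[0,0,0,0,0,0],[0,0,0,0,0,0]]' 1 80
```

```text
time: 5.1
eef_pos: [0.5097, -0.246, 0.0051]
ee_rot: [[0.0, 0.791, 0.611], [-0.002, 0.611, -0.791], [-1.0, -0.001, 0.002]]
contact_force: [0.5, -0.1, -0.9]
finger_gap: 0.0854
time: 5.9
eef_pos: [0.5103, -0.2462, 0.0063]
ee_rot: [[0.002, 0.791, 0.611], [-0.003, 0.611, -0.791], [-1.0, -0.001, 0.003]]
contact_force: [-0.3, 1.1, 0.5]
finger_gap: 0.014
```

```bash
python3 -m creep '[[-10,0,0,0,0,0],[-25,0,0,0,0,0],[-40,0,0,0,0,0],[-40,0,0,0,0,0],[-40,0,0,0,0,0],[-40,0,0,0,0,0],[-40,0,0,0,0,0],[-40,0,0,0,0,0],[-30,0,0,0,0,0]]' 1 100; python3 -m creep '[[0,10,8,-0.12,0,0],[0,15,8,-0.12,0,0],[0,18,8,-0.13,0,0],[0,20,8,-0.13,0,0],[0,25,10,-0.13,0,0],[0,25,10,-0.13,0,0],[0,25,10,-0.1,0,0],[0,20,0,-0.06,0,0],[0,0,0,0,0,0]]'
python3 - <<'E'
from h import *
shot("wrist","w3")
for t in ["clevis","bottle_mid"]:
  for r in imaging.trace("wrist",t)[:2]: print(t,r["p"],r["rect"])
E
```

```text
time: 6.8
eef_pos: [0.5047, -0.2429, 0.3197]
ee_rot: [[-0.012, 0.79, 0.613], [0.004, 0.613, -0.79], [-1.0, -0.007, -0.011]]
contact_force: [1.0, -0.7, -3.7]
finger_gap: 0.0135
time: 7.7
eef_pos: [0.618, -0.1278, 0.3271]
ee_rot: [[-0.009, -0.044, 0.999], [0.001, 0.999, 0.044], [-1.0, 0.001, -0.009]]
contact_force: [-0.0, -0.3, -3.2]
finger_gap: 0.0134
clevis 0.82 [274.3, 0.4, 322.9, 67.8]
bottle_mid 0.63 [168.8, 3.3, 454.0, 113.0]
```

View pics/w3.png

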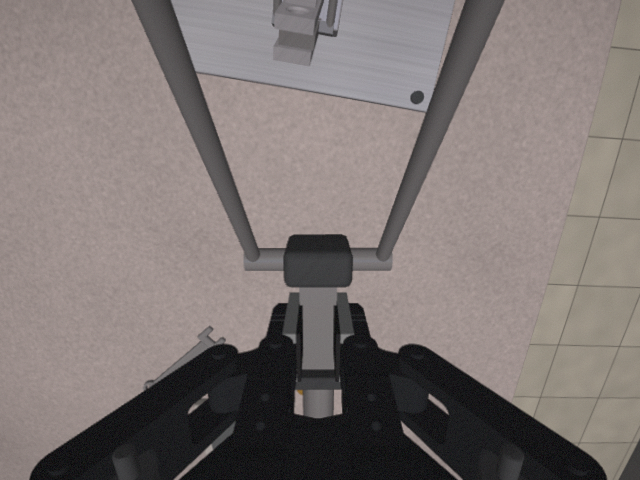

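```bash
python3 -m creep '[[0,25,-5,0,0,0],[0,35,-5,0,0,0],[0,25,-5,0,0,0],[0,0,0,0,0,0],[0,0,0,0,0,0]]'
python3 - <<'E'
from h import *
f,C,s=shot("wrist","w4")
cv2.imwrite("pics/w4c.png",cv2.resize(f[0:260,180:480,::-1],None,fx=2.3,fy=2.3,interpolation=cv2.INTER_CUBIC))
np.savez("w4.npz",**C)
E
```

```text
time: 8.35
eef_pos: [0.5972, -0.0549, 0.3273]
ee_rot: [[-0.01, -0.017, 1.0], [-0.007, 1.0, 0.017], [-1.0, -0.007, -0.01]]
contact_force: [-0.1, -0.9, -2.5]
finger_gap: 0.0134
```

View pics/w4c.png

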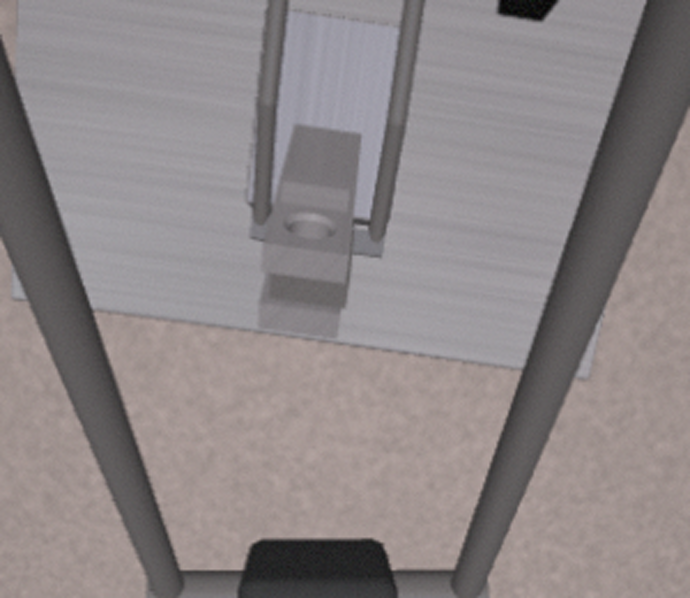

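```bash
python3 - <<'E'
from h import *
C=dict(np.load("w4.npz"));p=lambda x,y:(180+x/2.3,y/2.3)
m=onz(C,p(310,226),.1345);print("mouth",m)
def yaw(a,b,z):
    d=onz(C,p(*b),z)-onz(C,p(*a),z);return np.degrees(np.arctan2(d[1],d[0])),np.linalg.norm(d)
print(yaw((15,297),(590,377),.01),yaw((262,220),(277,0),.127),yaw((378,238),(410,0),.127),yaw((264,270),(350,281),.11),yaw((293,127),(360,134),.09))
print("rodmid",(onz(C,p(262,220),.127)+onz(C,p(378,238),.127))/2,(onz(C,p(277,0),.127)+onz(C,p(410,0),.127))/2, onz(C,p(264,270),.12),onz(C,p(350,281),.12))
E
```

```text
mouth [0.5914 0.0549 0.1345]
(np.float64(-6.773874760343764), np.float64(0.33773367875162064)) (np.float64(85.59945518624184), np.float64(0.07960170229862334)) (np.float64(84.03040402368133), np.float64(0.08683733408464751)) (np.float64(-6.0473922788831835), np.float64(0.03834230325015379)) (np.float64(-4.57729286325556), np.float64(0.029903749881663413))
rodmid [0.5955 0.0544 0.127 ] [0.6031 0.1373 0.127 ] [0.5716 0.0381 0.12  ] [0.6087 0.0342 0.12  ]
```

```bash
python3 -m creep '[[0,20,0,0.06,0,0],[0,35,0,0.06,0,0],[0,40,0,0,0,0],[0,40,0,0,0,0],[0,40,0,0,0,0],[0,30,0,0,0,0],[0,0,0,0,0,0]]'; python3 -m creep '[[0,0,0,0,0,0.12],[0,0,0,0,0,0.13],[0,0,0,0,0,0.13],[0,0,0,0,0,0.13],[0,0,0,0,0,0],[0,0,0,0,0,0]]'
cat > tgt.py <<'E'
from h import *
import sys, json
P=json.load(open("p.json")); yaw=np.radians(P["yaw"]); m=np.array(P["mouth"])
hh=np.array([np.sin(-yaw),np.cos(-yaw),0]);Z=np.array([0,0,1.])
X=.5*hh-.866025*Z; Y=.866025*hh+.5*Z; RT=np.c_[X,Y,np.cross(X,Y)]
def report(tx,ty,tz=0,tilt=0):
    "target TCP in clevis-tool axes from mouth (mm)"
    s=bot.observe();R=s["ee_rot"]
    c=RT.T@(s["eef_pos"]-m)*1e3
    w=cv2.Rodrigues(R.T@RT)[0].ravel()
    print("t",s["time"],"tcp in clevis axes",c,"-> delta tool mm",R.T@RT@(np.array([tx,ty,tz])-c),"turn",w)
    print("F clevis axes",RT.T@s["contact_force"],"M",RT.T@s["wrist_torque"],"gap",s["finger_gap"])
if __name__=="__main__": report(*map(float,sys.argv[1:]))
E
echo '{"yaw":-6.0,"mouth":[0.5914,0.0549,0.1345]}' > p.json; python3 tgt.py 7.7 119
```

```text
time: 9.1
eef_pos: [0.62, 0.1407, 0.3238]
ee_rot: [[-0.011, 0.134, 0.991], [-0.011, 0.991, -0.134], [-1.0, -0.012, -0.009]]
contact_force: [-0.9, -0.5, -4.0]
finger_gap: 0.0131
time: 9.7
eef_pos: [0.6235, 0.1308, 0.3221]
ee_rot: [[0.065, 0.133, 0.989], [0.483, 0.863, -0.148], [-0.873, 0.488, -0.008]]
contact_force: [0.3, 1.2, -3.1]
finger_gap: 0.0137
t 9.7 tcp in clevis axes [-123.049   162.0292   23.9837] -> delta tool mm [130.9913 -42.1915 -24.1488] turn [-0.0415  0.0148  0.014 ]
F clevis axes [ 3.2841 -0.4596  0.1306] M [ 0.0431  0.0637 -0.814 ] gap 0.013679875159827251
```

```bash
python3 -m creep '[[25,-8,-6,-0.02,0.007,0.007],[25,-8,-6,-0.02,0.007,0.007],[25,-8,-6,0,0,0],[25,-8,-6,0,0,0],[20,-6,0,0,0,0],[10,-4,0,0,0,0],[0,0,0,0,0,0],[0,0,0,0,0,0]]'; python3 tgt.py 7.7 119; python3 - <<'E'
from h import *
a,T,_=shot("top","t5");b,S,_=shot("scene","s5");c,W,_=shot("wrist","w5")
from tgt import *
s=bot.observe();R=s["ee_rot"];tcp=s["eef_pos"]
pts={"nose":tcp+R@[-.0077,-.094,0],"seat":tcp+R@[-.0077,-.030,0],"hinge":tcp+R@[-.0077,.029,0],"mouth":m}
for k,v in pts.items(): print(k,v,"top",proj(T,v)[0],"scene",proj(S,v)[0],"wrist",proj(W,v)[0])
o=np.zeros((600,800,3),np.uint8)
o[:480,:400]=cv2.resize(b[180:300,330:430,::-1],(400,480),interpolation=cv2.INTER_CUBIC)
o[:480,400:]=cv2.resize(a[140:260,240:340,::-1],(400,480),interpolation=cv2.INTER_CUBIC)
cv2.imwrite("pics/c5.png",o[:480])
E
```

```text
time: 10.5
eef_pos: [0.604, 0.1641, 0.1875]
ee_rot: [[0.053, 0.078, 0.996], [0.481, 0.872, -0.094], [-0.875, 0.484, 0.008]]
contact_force: [0.7, -0.0, -2.1]
finger_gap: 0.0133
t 10.5 tcp in clevis axes [  9.107  121.6858   1.108 ] -> delta tool mm [-1.3594 -2.6964 -1.1412] turn [0.0134 0.0021 0.0185]
F clevis axes [ 1.8135 -0.9735  0.6778] M [-0.0219  0.035  -0.8662] gap 0.013302735256069918
nose [0.5964 0.078  0.1489] top [287.8501 202.1677] scene [382.8143 228.232 ] wrist [317.1086 462.6239]
seat [0.6014 0.1337 0.1798] top [261.9439 197.3635] scene [402.2703 208.8685] wrist [317.0175 370.4323]
hinge [0.6061 0.1852 0.2084] top [236.8063 192.7254] scene [420.0353 191.1804] wrist [316.915  259.2979]
mouth [0.5914 0.0549 0.1345] top [298.2029 205.4425] scene [373.7951 236.2204] wrist [312.2725 493.1653]
```

View pics/c5.png

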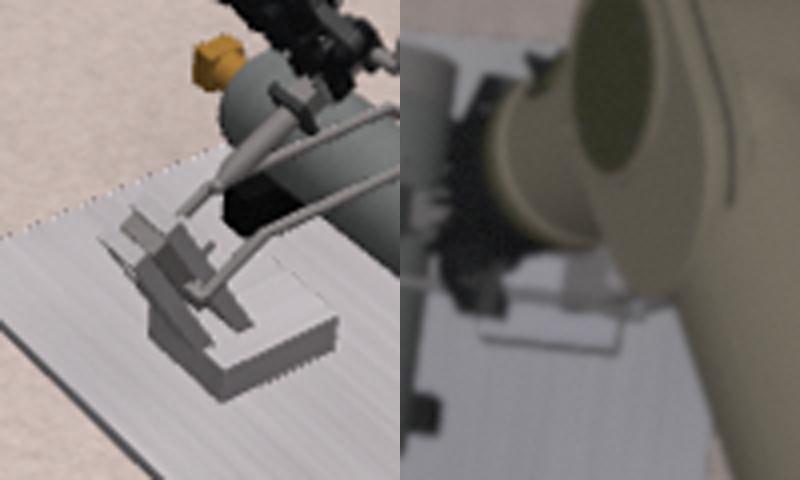

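```bash
python3 - <<'E'
from tgt import *
im=cv2.imread("pics/s5.png");d=imaging.get_image("scene");S=cam(d)
k=7;x0,y0=345,200
o=cv2.resize(im[y0:y0+85,x0:x0+85],None,fx=k,fy=k,interpolation=cv2.INTER_CUBIC)
def P(x,y,z): # clevis axes mm: x down, y, z along hole; tool axes RT = (x, z, h x Z)
    return m+RT@np.array([x,z-19,y])/1e3
def line(a,b,c):
    p=[tuple(int(t) for t in (q-[x0,y0]+.5)*k) for q in proj(S,[a,b])]; cv2.line(o,p[0],p[1],c,1)
for z,c in [(19,(0,0,255)),(7,(0,0,255)),(-7,(255,0,0)),(-19,(255,0,0))]:
    q=[P(-20,-17,z),P(-20,17,z),P(17,17,z),P(17,-17,z)]
    for i in range(4): line(q[i],q[(i+1)%4],c)
for y in(-26,26):
    a=P(0,y,0);a[2]=.127; line(a,a+.1*hh,(0,200,0))
s=bot.observe();R=s["ee_rot"];t=s["eef_pos"]
g=lambda x,y,z:t+R@np.array([x-7.7,y-1,z])/1e3
line(g(0,-93,0),g(0,0,0),(0,255,255))
q=[g(-14,-29,-14),g(-14,-29,14),g(14,-29,14),g(14,-29,-14)]
for i in range(4): line(q[i],q[(i+1)%4],(0,255,255))
cv2.imwrite("pics/o6.png",o)
E
```

```text
(no output)
```

View pics/o6.png

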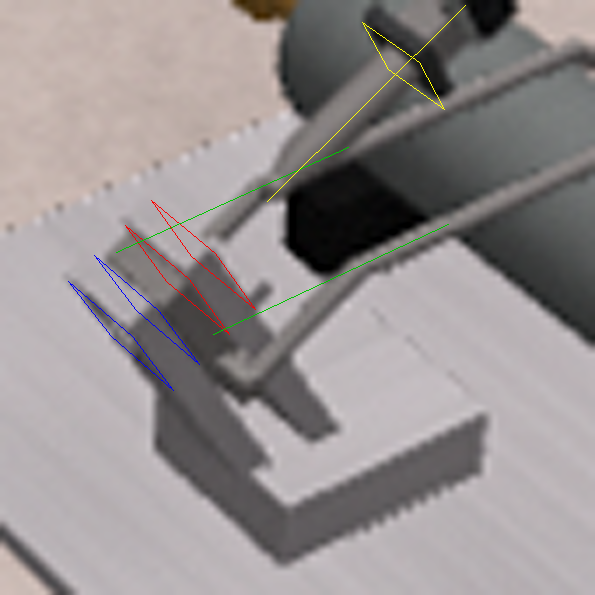

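```bash
python3 - <<'E'
from tgt import *
fs=[]
for i in range(6):
    d=imaging.get_image("scene");fs.append(d["frame"].astype(float))
S=cam(d);f=np.mean(fs,0)
r=imaging.trace("scene","pin_nose")
s=bot.observe();R=s["ee_rot"];t=s["eef_pos"]
g=lambda x,y,z:t+R@np.array([x-7.7,y-1,z])/1e3
if r:
    M=r[0]["region"];print(r[0]["p"],r[0]["rect"])
k=14;x0,y0=374,200
c=np.clip((f[y0:y0+42,x0:x0+42]-60)*1.6,0,255).astype(np.uint8)[:,:,::-1]
o=cv2.resize(c,None,fx=k,fy=k,interpolation=cv2.INTER_CUBIC)
def line(a,b,cl):
    p=[tuple(int(u) for u in (q-[x0,y0]+.5)*k) for q in proj(S,[a,b])]; cv2.line(o,p[0],p[1],cl,1)
for dz in(0,): 
    line(g(-8,-78,0),g(-8,-29,0),(0,255,255)); line(g(8,-78,0),g(8,-29,0),(0,255,255)); line(g(-5,-92,0),g(5,-92,0),(0,255,255))
q=[g(-14,-29,-14),g(-14,-29,14),g(14,-29,14),g(14,-29,-14)]
for i in range(4): line(q[i],q[(i+1)%4],(0,0,255))
cv2.imwrite("pics/o7.png",o)
if r:
    c2=(M[y0:y0+42,x0:x0+42]); 
    for row in c2[::1]: print("".join(".#"[int(v)] for v in row))
E
```

```text
0.72 [382.8, 130.8, 448.2, 228.9]
..............................###.........
.............................#####........
........................###########.......
.......................#############......
.......................#############......
.......................#############......
.......................##############.....
.......................#############......
.......................#############......
......................##############......
.....................###############......
....................###############.......
...................################.......
..................################........
.................###########..............
.................##########...............
................##########................
..............###########.................
.............###########..................
............##########....................
...........##########.....................
...........#########......................
..........#########.......................
.........#########........................
........########..........................
........#######...........................
........######............................
........#####.............................
..........................................
..........................................
..........................................
..........................................
..........................................
..........................................
..........................................
..........................................
..........................................
..........................................
..........................................
..........................................
..........................................
..........................................
```

View pics/o7.png

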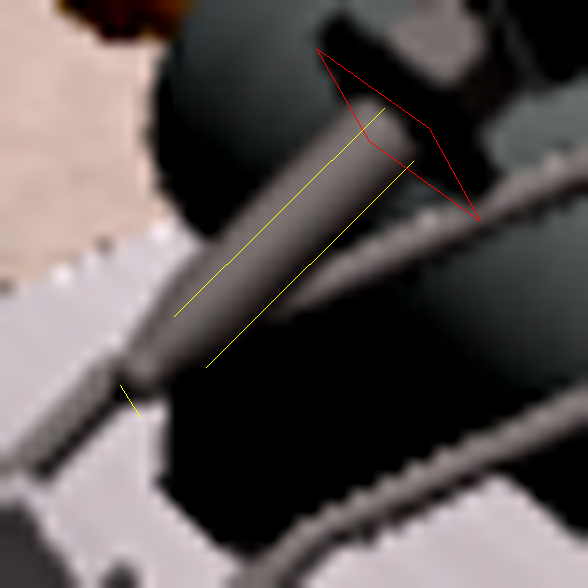

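```bash
python3 -m creep '[[-1,-5,-1,0.013,0.002,0.018],[0,-6,0,0,0,0],[0,-4,0,0,0,0],[0,0,0,0,0,0]]'; python3 tgt.py 7.7 98
```

```text
time: 11.45
eef_pos: [0.601, 0.1481, 0.1791]
ee_rot: [[0.052, 0.094, 0.994], [0.498, 0.86, -0.107], [-0.865, 0.501, -0.002]]
contact_force: [-0.0, -0.5, -2.4]
finger_gap: 0.0134
t 11.45 tcp in clevis axes [  8.2356 103.4046  -0.1524] -> delta tool mm [-0.5421 -5.4034  0.1713] turn [-0.0035 -0.0001 -0.0012]
F clevis axes [ 1.8154 -1.6647  0.0486] M [ 0.0479  0.0023 -0.869 ] gap 0.01341711977254622
```

```bash
python3 -m creep '[[-0.5,-4,0,0,0,0],[0,-4,0,0,0,0],[0,-3,0,0,0,0],[0,-3,0,0,0,0],[0,0,0,0,0,0]]'; python3 tgt.py 7.7 88
```

```text
time: 11.95
eef_pos: [0.5996, 0.1346, 0.1719]
ee_rot: [[0.052, 0.094, 0.994], [0.498, 0.86, -0.108], [-0.865, 0.501, -0.002]]
contact_force: [-0.1, 0.0, -2.8]
finger_gap: 0.0136
t 11.95 tcp in clevis axes [ 7.6866 88.0301 -0.1405] -> delta tool mm [ 0.0134 -0.0296  0.1406] turn [-0.0036 -0.     -0.0011]
F clevis axes [ 2.3845 -1.3851 -0.1321] M [-0.0332 -0.0511 -0.9668] gap 0.013620725907422613
```

```bash
python3 -m creep '[[0,-3,0,0,0,0],[0,0,0,0,0,0]]'; python3 tgt.py 7.7 84;  python3 - <<'E'
from tgt import *
fs=[]
for i in range(4):
    d=imaging.get_image("scene");fs.append(d["frame"].astype(float))
S=cam(d);f=np.mean(fs,0)
s=bot.observe();R=s["ee_rot"];t=s["eef_pos"]
g=lambda x,y,z:t+R@np.array([x-7.7,y-1,z])/1e3
k=10;x0,y0=355,195
c=np.clip((f[y0:y0+56,x0:x0+60]-50)*1.5,0,255).astype(np.uint8)[:,:,::-1]
o=cv2.resize(c,None,fx=k,fy=k,interpolation=cv2.INTER_CUBIC)
p=[tuple(int(u) for u in (q-[x0,y0]+.5)*k) for q in proj(S,[g(0,-93,0),g(0,-29,0),m])]
for q in p: cv2.circle(o,q,4,(0,255,255),1)
cv2.imwrite("pics/o8.png",o); print(p)
E
```

```text
time: 12.15
eef_pos: [0.5994, 0.1319, 0.1703]
ee_rot: [[0.052, 0.094, 0.994], [0.498, 0.86, -0.107], [-0.865, 0.501, -0.002]]
contact_force: [-0.3, 0.6, -3.4]
finger_gap: 0.0137
t 12.15 tcp in clevis axes [ 7.7136 84.9518 -0.1408] -> delta tool mm [-0.0147 -0.9514  0.144 ] turn [-0.0033  0.     -0.0012]
F clevis axes [ 3.218  -1.2332 -0.3139] M [-0.0696 -0.0183 -0.9207] gap 0.013678361198765972
[(166, 441), (362, 246), (192, 417)]
```

View pics/o8.png

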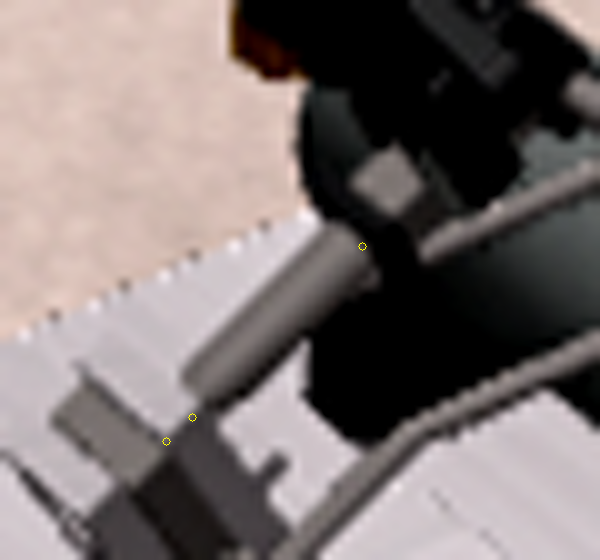

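```bash
python3 -m creep '[[0,-2,0,0,0,0],[0,-2,0,0,0,0],[0,0,0,0,0,0]]'; python3 tgt.py 7.7 84
```

```text
time: 12.65
eef_pos: [0.599, 0.1291, 0.1687]
ee_rot: [[0.052, 0.093, 0.994], [0.499, 0.86, -0.106], [-0.865, 0.501, -0.001]]
contact_force: [-0.5, -0.3, -3.8]
finger_gap: 0.0132
t 12.65 tcp in clevis axes [ 7.7215 81.709  -0.2267] -> delta tool mm [-0.0179  2.2915  0.2219] turn [-0.0021  0.     -0.0016]
F clevis axes [ 3.1001 -2.1467 -0.4735] M [ 0.0097 -0.0055 -0.9368] gap 0.013190184217862732
```

```bash
python3 -m creep '[[0,-2,0,0,0,0],[0,-2,0,0,0,0],[0,0,0,0,0,0]]'; python3 tgt.py 7.7 84
```

```text
time: 12.95
eef_pos: [0.5986, 0.1253, 0.1664]
ee_rot: [[0.052, 0.093, 0.994], [0.499, 0.86, -0.106], [-0.865, 0.501, -0.001]]
contact_force: [0.6, 1.1, -2.8]
finger_gap: 0.0136
t 12.95 tcp in clevis axes [ 7.7383 77.2388 -0.2245] -> delta tool mm [-0.0279  6.7618  0.2094] turn [-0.0022  0.     -0.0015]
F clevis axes [ 2.9865 -0.3956  0.4495] M [ 0.0209  0.0409 -0.8814] gap 0.013630549324554325
```

```bash
for i in 1 2; do python3 -m creep '[[0,-2,0,0,0,0],[0,-2,0,0,0,0]]' >/dev/null; python3 tgt.py 7.7 30; done
```

```text
t 13.15 tcp in clevis axes [ 7.7173 73.2659 -0.2152] -> delta tool mm [ -0.09   -43.2653   0.2948] turn [-0.0018  0.0001 -0.0017]
F clevis axes [ 2.7146 -2.0393 -0.0974] M [ 0.0051  0.0604 -0.8892] gap 0.013182844599485362
t 13.35 tcp in clevis axes [ 7.724  68.853  -0.2193] -> delta tool mm [ -0.0872 -38.8525   0.2922] turn [-0.0019  0.0001 -0.0016]
F clevis axes [ 2.6775 -2.3784 -0.8363] M [-0.0082  0.0169 -0.935 ] gap 0.01349133667099658
```

```bash
python3 - <<'E'
from tgt import *
f,S,s=shot("scene","s9")
k=10;x0,y0=355,195
c=np.clip((f[y0:y0+56,x0:x0+60].astype(float)-40)*1.4,0,255).astype(np.uint8)[:,:,::-1]
cv2.imwrite("pics/o9.png",cv2.resize(c,None,fx=k,fy=k,interpolation=cv2.INTER_CUBIC))
E
```

```text
(no output)
```

View pics/o9.png

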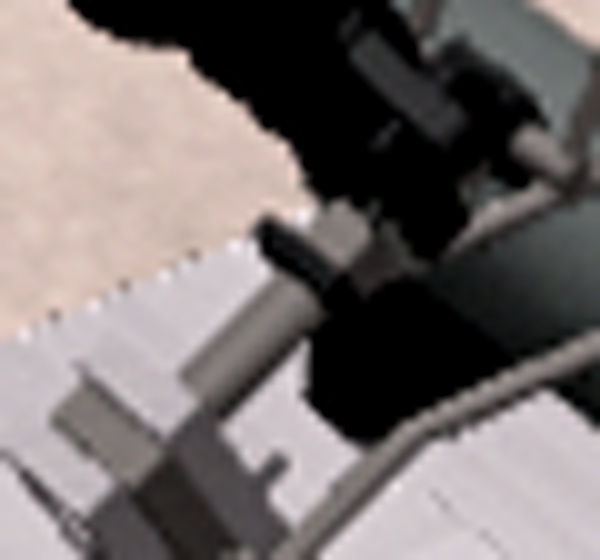

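```bash
for i in 1 2; do python3 -m creep '[[0,-2,0,0,0,0],[0,-2,0,0,0,0]]' >/dev/null; python3 tgt.py 7.7 30; done
```

```text
t 13.6 tcp in clevis axes [ 7.7328 64.2679 -0.2039] -> delta tool mm [ -0.0861 -34.2673   0.2766] turn [-0.0021  0.0001 -0.0016]
F clevis axes [ 1.67   -0.5267  1.0579] M [-0.0276 -0.1801 -0.8034] gap 0.013663647391215516
t 13.8 tcp in clevis axes [ 7.6299 60.45    0.0201] -> delta tool mm [  0.0047 -30.45     0.0316] turn [-0.0017  0.0007 -0.0021]
F clevis axes [ 2.8142 -0.9733 -0.7266] M [-0.0135 -0.1063 -0.6686] gap 0.013512728260364074
```

```bash
for i in 1 2; do python3 -m creep '[[0,-2,0,0,0,0],[0,-2,0,0,0,0]]' >/dev/null; python3 tgt.py 7.7 30; done
```

```text
t 14.0 tcp in clevis axes [ 7.68   56.3929 -0.0186] -> delta tool mm [ -0.0448 -26.3928   0.0573] turn [-0.0015  0.0006 -0.0025]
F clevis axes [ 3.8232 -0.7211  0.7455] M [-0.04   -0.0825 -0.7627] gap 0.01313947739038478
t 14.2 tcp in clevis axes [ 7.6936 52.0761 -0.0277] -> delta tool mm [ -0.0484 -22.0759   0.0589] turn [-0.0014  0.0006 -0.0025]
F clevis axes [ 3.2079 -0.5451 -0.5353] M [-0.069  -0.0033 -0.7122] gap 0.012974629188353334
```

```bash
for i in 1 2; do python3 -m creep '[[0,-2,0,0,0,0],[0,-2,0,0,0,0]]' >/dev/null; python3 tgt.py 7.7 30; done
```

```text
t 14.4 tcp in clevis axes [ 7.6955 47.7506 -0.0325] -> delta tool mm [ -0.0406 -17.7505   0.0569] turn [-0.0014  0.0006 -0.0025]
F clevis axes [ 3.3245 -0.2871 -0.8254] M [-0.016   0.0319 -0.6268] gap 0.013545329316481997
t 14.6 tcp in clevis axes [ 7.7998 43.4889 -0.205 ] -> delta tool mm [ -0.1361 -13.4882   0.2243] turn [-0.0014  0.0002 -0.0027]
F clevis axes [ 2.3132 -1.4325  0.7205] M [ 0.0008 -0.0039 -0.6523] gap 0.01331748217815977
```

```bash
for i in 1 2; do python3 -m creep '[[0,-2,0,0,0,0],[0,-2,0,0,0,0]]' >/dev/null; python3 tgt.py 7.7 30; done
```

```text
t 14.8 tcp in clevis axes [ 7.8041 39.1509 -0.2493] -> delta tool mm [-0.1288 -9.1502  0.2624] turn [-0.0014  0.0001 -0.0027]
F clevis axes [ 2.7143  0.2946 -0.868 ] M [ 0.0394 -0.0301 -0.6541] gap 0.013386041887814643
t 15.0 tcp in clevis axes [ 7.8809 34.8364 -0.3073] -> delta tool mm [-0.1942 -4.8354  0.314 ] turn [-0.0014  0.     -0.0028]
F clevis axes [ 2.4214 -0.8297 -0.5531] M [ 0.0578  0.0498 -0.6812] gap 0.013430758998001667
```

Near home; smaller steps until the collar seats.

```bash
for i in 1 2 3; do python3 -m creep '[[0,-1.2,0,0,0,0],[0,0,0,0,0,0]]' >/dev/null; python3 tgt.py 7.7 30; done
```

```text
t 15.2 tcp in clevis axes [ 7.8571 33.0427 -0.2569] -> delta tool mm [-0.1651 -3.0418  0.2626] turn [-0.0019  0.0001 -0.0026]
F clevis axes [ 2.853  -0.1964  0.0862] M [-0.0054  0.0063 -0.7418] gap 0.01348887536040469
t 15.4 tcp in clevis axes [ 7.8305 31.6567 -0.2379] -> delta tool mm [-0.1346 -1.6559  0.2412] turn [-0.002   0.0001 -0.0025]
F clevis axes [ 3.854  -2.8602  0.3356] M [ 0.0447 -0.0215 -1.0576] gap 0.013441043855996834
t 15.6 tcp in clevis axes [ 7.8808 30.791  -0.2749] -> delta tool mm [-0.183  -0.79    0.2762] turn [-0.0016  0.0001 -0.0029]
F clevis axes [ 2.9632 -0.615  -0.5603] M [ 0.0904 -0.0175 -0.7464] gap 0.013273334758607303
```

```bash
for i in 1 2 ; do python3 -m creep '[[0,-1.2,0,0,0,0],[0,0,0,0,0,0]]' >/dev/null; python3 tgt.py 7.7 30; done
```

```text
t 15.8 tcp in clevis axes [ 7.8582 30.799  -0.2556] -> delta tool mm [-0.1615 -0.7982  0.2561] turn [-0.0006  0.     -0.0041]
F clevis axes [ 2.3508 -1.369  -0.5826] M [ 0.0639  0.0474 -0.9067] gap 0.013401794892900751
t 16.0 tcp in clevis axes [ 7.8502 30.8261 -0.2954] -> delta tool mm [-0.1546 -0.8255  0.2951] turn [ 0.0004 -0.0001 -0.0053]
F clevis axes [ 2.1951 -0.004  -1.0714] M [ 0.0447  0.1114 -0.7161] gap 0.013282835772016983
```

```bash
python3 -m creep '[[0,-2.5,0,0,0,0]]' >/dev/null; python3 tgt.py 7.7 30;python3 -m creep '[[0,-4,0,0,0,0]]' >/dev/null; python3 tgt.py 7.7 30; python3 -m creep '[[0,0,0,0,0,0],[0,0,0,0,0,0]]'>/dev/null; python3 tgt.py 7.7 30
```

```text
t 16.1 tcp in clevis axes [ 7.866  30.6631 -0.2645] -> delta tool mm [-0.1713 -0.6622  0.2633] turn [ 0.0018 -0.0001 -0.0079]
F clevis axes [-1.1115 14.2593 -1.4401] M [0.2053 0.2501 2.3658] gap 0.013549190207981768
t 16.2 tcp in clevis axes [ 7.8807 30.6119 -0.2804] -> delta tool mm [-0.1884 -0.6109  0.2777] turn [ 0.0044 -0.0005 -0.0123]
F clevis axes [-2.6826 17.543  -2.3796] M [0.3208 0.5745 3.0141] gap 0.013515512520895742
t 16.4 tcp in clevis axes [ 7.7482 30.949  -0.4531] -> delta tool mm [-0.0604 -0.9507  0.4482] turn [ 0.0051 -0.0009 -0.0124]
F clevis axes [ 1.5083  1.5652 -0.2699] M [ 0.1656  0.1255 -0.3443] gap 0.013013275256968137
```

```bash
python3 -m creep '[[0,0,0,0.005,0,-0.012],[0,0,0,0,0,0]]'>/dev/null; python3 tgt.py 7.7 30; python3 -m creep '[[0,0,0,0,0,0],[0,0,0,0,0,0],[0,0,0,0,0,0],[0,0,0,0,0,0],[0,0,0,0,0,0]]' -0.2; python3 tgt.py 7.7 30
```

```text
t 16.6 tcp in clevis axes [ 7.8758 30.6967 -0.3115] -> delta tool mm [-0.1755 -0.6966  0.3119] turn [-0.0007 -0.0005  0.0006]
F clevis axes [ 2.2292  2.7464 -0.4214] M [ 0.0475  0.1747 -0.0946] gap 0.01346357488371095
time: 17.1
eef_pos: [0.5952, 0.0827, 0.1429]
ee_rot: [[0.054, 0.093, 0.994], [0.494, 0.863, -0.108], [-0.868, 0.497, 0.001]]
contact_force: [0.5, 0.6, -0.9]
finger_gap: 0.0512
t 17.1 tcp in clevis axes [ 6.739  28.5404  0.8727] -> delta tool mm [ 0.9546  1.4605 -0.8781] turn [-0.0023  0.0022  0.003 ]
F clevis axes [1.1042 0.0938 0.4661] M [ 0.0204  0.0195 -0.4716] gap 0.05118097603625982
```

```bash
cat >> tgt.py <<'E'
HG=m+RT@np.array([0,.0597,-.0003]); RV=np.c_[-Z,hh,np.cross(-Z,hh)]
def rep2(th,tz,tl=0,pitch=0):
    s=bot.observe();R=s["ee_rot"];B=np.c_[hh,Z,RT[:,2]]
    c=B.T@(s["eef_pos"]-HG)*1e3; a=np.radians(pitch); RG=RV@cv2.Rodrigues(np.array([0,0,a]))[0]
    print("t",s["time"],"h,Z,lat from hinge",c,"delta tool",R.T@B@(np.array([th,tz,tl])-c),"turn",cv2.Rodrigues(R.T@RG)[0].ravel(),"F",B.T@s["contact_force"])
E
python3 -m creep '[[-8,0,0,0,0,0],[-20,0,0,0,0,0],[-35,0,0,0,0,0],[-40,0,0,0,0,0],[-40,0,0,0,0,0],[-40,0,0,0,0,0],[0,0,0,0,0,0]]'; python3 -m creep '[[-20,0,0,0,0,-0.13],[-20,10,0,0,0,-0.13],[0,20,0,0,0,-0.13],[0,30,0,0,0,-0.13],[0,40,0,0,0,0],[0,40,0,0,0,0],[0,40,0,0,0,0],[0,0,0,0,0,0]]' 1 60; python3 -c "
from tgt import *
rep2(130,105)"
```

```text
time: 17.8
eef_pos: [0.5837, -0.0125, 0.31]
ee_rot: [[0.053, 0.092, 0.994], [0.494, 0.863, -0.107], [-0.868, 0.497, 0.0]]
contact_force: [0.5, 0.1, -0.7]
finger_gap: 0.0514
time: 18.6
eef_pos: [0.6028, 0.1481, 0.36]
ee_rot: [[0.004, 0.119, 0.993], [-0.021, 0.993, -0.118], [-1.0, -0.02, 0.006]]
contact_force: [-0.2, -0.3, -0.0]
finger_gap: 0.0004
t 18.6 h,Z,lat from hinge [ 42.2223 195.6939   1.9057] delta tool [88.8949 89.5421 -3.7216] turn [-0.0141  0.0063  0.0201] F [-0.3312 -0.0447 -0.1872]
```

```bash
python3 -m creep '[[0,30,0,-0.014,0.006,0.02],[0,35,-2,0,0,0],[0,35,-2,0,0,0],[0,0,0,0,0,0]]'; python3 -m creep '[[25,0,0,0,0,0],[30,0,0,0,0,0],[25,0,0,0,0,0],[10,0,0,0,0,0],[0,0,0,0,0,0]]'>/dev/null; python3 -c "
from tgt import *
rep2(130,105)
f,C,s=shot('wrist','w10')
r=imaging.trace('wrist','ring_tab')
print([(x['p'],x['rect']) for x in r[:2]])
B=np.c_[hh,Z,RT[:,2]]
for rr,off in((152,0),(130,0),(125,0)):
  print(rr,proj(C,HG+B@np.array([np.cos(np.radians(55.3))*rr,np.sin(np.radians(55.3))*rr,0])/1e3))
"
```

```text
time: 19.0
eef_pos: [0.6093, 0.2516, 0.3587]
ee_rot: [[-0.001, 0.104, 0.995], [0.0, 0.995, -0.104], [-1.0, -0.0, -0.001]]
contact_force: [0.4, 0.2, -0.2]
finger_gap: 0.0001
t 19.5 h,Z,lat from hinge [145.6278 102.1001  -2.7258] delta tool [ -2.9135 -15.6319   2.6875] turn [ 0.0023 -0.0011 -0.0007] F [-0.4695  0.4843 -0.4946]
[]
152 [[322.5712 440.7228]]
130 [[321.9766 428.8114]]
125 [[321.8603 426.4787]]
```

View pics/w10.png

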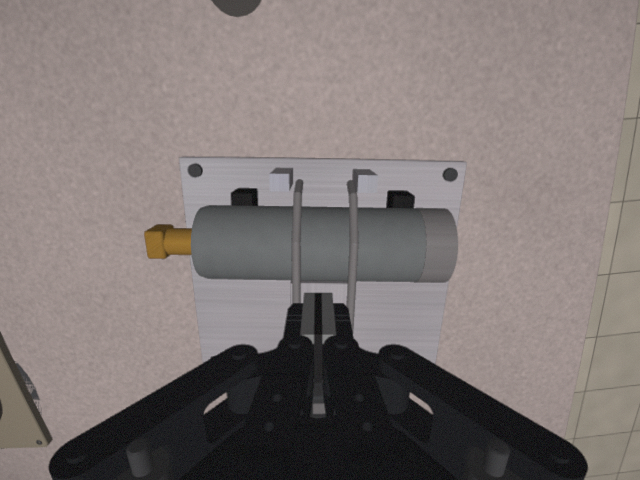

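```bash
python3 -m creep '[[-2,-10,3,0,0,0],[0,-12,0,0,0,0],[0,-10,0,0,0,0],[0,-8,0,0,0,0]]'>/dev/null; python3 -c "
from tgt import *
rep2(0,105)"; for i in 1 2; do python3 -m creep '[[0,-8,0,0,0,0],[0,-8,0,0,0,0]]'>/dev/null; python3 -c "
from tgt import *
rep2(0,105)"; done
```

```text
t 20.0 h,Z,lat from hinge [104.2299 110.0753   2.1931] delta tool [   4.5648 -104.247    -2.4824] turn [ 0.0025  0.0057 -0.0048] F [-0.2269 -0.7968  0.3683]
t 20.2 h,Z,lat from hinge [ 86.237  110.7124   2.5399] delta tool [  5.2547 -86.2613  -2.6998] turn [ 0.0014  0.0068 -0.0051] F [ 0.9702  1.9462 -0.2006]
t 20.4 h,Z,lat from hinge [ 69.151  110.9291   2.4753] delta tool [  5.5162 -69.1793  -2.6359] turn [ 0.0017  0.0073 -0.0057] F [0.4353 0.5269 0.551 ]
```

```bash
cat > rc.py <<'E'
from tgt import *
f,C,s=shot('scene');B=np.c_[hh,Z,RT[:,2]]
for t in("ring_tab","pin_nose"):
    r=imaging.trace('scene',t); print(t,[(round(x['p'],2),x['rect']) for x in r[:2]])
for ph in(55,70,90,110,130,150,180,200,210,218):
    print(ph,proj(C,HG+B@np.array([np.cos(np.radians(ph))*152,np.sin(np.radians(ph))*152,0])/1e3)[0].round(0),end=' ')
print()
E
python3 rc.py
```

```text
ring_tab [(0.58, [382.0, 154.8, 423.2, 226.4])]
pin_nose [(0.9, [353.4, 159.1, 421.1, 255.2]), (0.66, [381.6, 155.0, 422.9, 224.1])]
55 [426. 160.] 70 [415. 157.] 90 [397. 161.] 110 [377. 172.] 130 [360. 190.] 150 [346. 211.] 180 [338. 242.] 200 [341. 258.] 210 [345. 264.] 218 [349. 268.]
```

```bash
python3 -m creep '[[2,-9,-1,0,0,0],[2,-9,-1,0,0,0],[1,-9,0,0,0,0],[1,-9,0,0,0,0]]'>/dev/null; python3 -c "
from tgt import *
rep2(0,105)"; python3 -m creep '[[1,-9,0,0,0,0],[1,-9,0,0,0,0],[0,-9,0,0,0,0],[0,-9,0,0,0,0]]'>/dev/null; python3 -c "
from tgt import *
rep2(0,105)";python3 rc.py
```

```text
t 20.95 h,Z,lat from hinge [ 34.469  106.7699   0.64  ] delta tool [  1.4432 -34.4802  -0.8321] turn [ 0.0051  0.011  -0.0092] F [ 2.4334 17.5794  0.7178]
t 21.35 h,Z,lat from hinge [ -3.3865 108.3631   1.936 ] delta tool [ 3.3673  3.3577 -1.9782] turn [ 0.0054  0.018  -0.0117] F [0.3425 0.2936 0.2989]
ring_tab [(0.55, [378.0, 161.2, 403.4, 222.8])]
pin_nose [(0.86, [351.3, 162.5, 400.3, 254.0]), (0.69, [194.0, 366.5, 213.6, 398.7])]
55 [426. 160.] 70 [415. 157.] 90 [397. 161.] 110 [377. 172.] 130 [360. 190.] 150 [346. 211.] 180 [338. 242.] 200 [341. 258.] 210 [345. 264.] 218 [349. 268.]
```

```bash
python3 -m creep '[[0,3,-1,-0.003,0.01,-0.01],[-12,0,-1,0,0,0],[0,-6,0,0,0,0]]'>/dev/null; python3 -c "
from tgt import *
rep2(0,120)"; python3 -m creep '[[0,-8,0,0,0,0],[0,-8,0,0,0,0]]'>/dev/null; python3 -c "
from tgt import *
rep2(0,105)";python3 -m creep '[[0,-8,0,0,0,0],[0,-8,0,0,0,0]]'>/dev/null; python3 -c "
from tgt import *
rep2(0,105)";python3 rc.py
```

```text
t 21.8 h,Z,lat from hinge [ -4.5496 120.538   -0.8767] delta tool [0.5479 4.5398 0.9201] turn [ 0.0102  0.0052 -0.0011] F [0.6245 0.7531 0.5767]
t 22.0 h,Z,lat from hinge [-20.6187 120.8121  -0.7697] delta tool [15.8521 20.5813  0.9315] turn [ 0.0121  0.0055 -0.0017] F [ 0.3825  0.6094 -0.0934]
t 22.2 h,Z,lat from hinge [-38.7298 120.605   -0.5498] delta tool [15.6603 38.7008  0.9021] turn [ 0.0113  0.0055 -0.0013] F [ 0.1156 -0.4305 -0.1834]
ring_tab [(0.91, [371.6, 171.8, 404.8, 223.1]), (0.55, [111.0, 324.7, 192.4, 340.6])]
pin_nose [(0.97, [353.9, 175.0, 399.9, 257.6]), (0.4, [354.8, 227.9, 392.4, 269.3])]
55 [426. 160.] 70 [415. 157.] 90 [397. 161.] 110 [377. 172.] 130 [360. 190.] 150 [346. 211.] 180 [338. 242.] 200 [341. 258.] 210 [345. 264.] 218 [349. 268.]
```

```bash
python3 -m creep '[[0,-9,0,0,0,0],[2,-9,0,0,0,0],[3,-9,0,0,0,0],[4,-8,0,0,0,0]]'>/dev/null; python3 -c "
from tgt import *
rep2(-76,111)"; python3 -m creep '[[8,-8,0,0,0,0],[8,-8,0,0,0,0],[9,-8,0,0,0,0],[9,-8,0,0,0,0]]'>/dev/null; python3 -c "
from tgt import *
rep2(-133,28)";python3 rc.py
```

```text
t 22.75 h,Z,lat from hinge [-74.6412 111.2811  -0.1677] delta tool [ 0.2793 -1.3614  0.1486] turn [ 0.0128  0.006  -0.002 ] F [-0.6571 -0.1738 -0.037 ]
t 23.15 h,Z,lat from hinge [-110.2653   74.2654    0.3871] delta tool [ 46.2253 -22.8006  -0.9246] turn [ 0.0117  0.0059 -0.0016] F [ 0.0241 -0.1999  0.3252]
ring_tab [(0.71, [347.7, 204.9, 403.6, 225.5])]
pin_nose [(0.72, [345.8, 206.9, 401.8, 224.3]), (0.62, [345.1, 206.8, 400.3, 253.8])]
55 [426. 160.] 70 [415. 157.] 90 [397. 161.] 110 [377. 172.] 130 [360. 190.] 150 [346. 211.] 180 [338. 242.] 200 [341. 258.] 210 [345. 264.] 218 [349. 268.]
```

```bash
python3 -m creep '[[0,0,0,0,0,0.13],[0,0,0,0,0,0.13],[0,0,0,0,0,0.13],[0,0,0,0,0,0.13],[0,0,0,0,0,0]]'>/dev/null; python3 tgt.py -94 -48; python3 rc.py|head -2
```

```text
t 23.8 tcp in clevis axes [-120.2344    8.3311    1.6027] -> delta tool mm [ 25.2005 -56.7478  -2.9363] turn [ 0.0224  0.0027 -0.0182]
F clevis axes [ 0.6897 -1.7602 -0.0126] M [ 0.0221  0.0198 -0.6066] gap -0.0003842094138699351
ring_tab [(0.64, [344.2, 205.4, 404.3, 223.5])]
pin_nose [(0.97, [344.7, 207.1, 401.6, 255.4])]
```

```bash
python3 -m creep '[[2,-14,-1,0.02,0,-0.01],[5,-13,-1,0,0,0],[5,-12,0,0,0,0],[7,-9,0,0,0,0],[8,-9,0,0,0,0]]'>/dev/null; python3 tgt.py -94 -48; python3 -m creep '[[10,-7,0,0,0,0],[10,-7,0,0,0,0],[10,-6,0,0,0,0],[10,-5,0,0,0,0]]'>/dev/null;  python3 tgt.py -52 -73; python3 rc.py|head -2
```

```text
t 24.45 tcp in clevis axes [-89.7688 -40.8409   0.287 ] -> delta tool mm [-4.1985 -7.1707 -0.4387] turn [0.0213 0.0002 0.0046]
F clevis axes [-0.206   0.4875  0.106 ] M [-0.0402 -0.0409 -0.5183] gap 0.00031141737315399656
t 24.85 tcp in clevis axes [-45.6693 -69.419    0.356 ] -> delta tool mm [-6.3153 -3.5999 -0.4321] turn [ 0.0197 -0.0008  0.0042]
F clevis axes [-0.5326  0.6105  0.9295] M [ 0.0252 -0.0267 -0.539 ] gap 7.834719299621914e-05
ring_tab [(0.68, [339.1, 208.4, 403.8, 252.6])]
pin_nose [(0.65, [341.5, 214.6, 399.9, 255.6])]
```

Following well. Down to the nose, then press gently.

```bash
python3 -m creep '[[9,-4,0,0.02,0,0],[9,-3,0,0,0,0],[8,-2,0,0,0,0]]'>/dev/null; python3 tgt.py -14 -81; python3 -m creep '[[3,-1,0,0,0,0],[3,0,0,0,0,0]]'>/dev/null; python3 tgt.py -4 -81;python3 -m creep '[[3,0,0,0,0,0],[3,0,0,0,0,0]]'>/dev/null; python3 tgt.py 16 -80;
```

```text
t 25.3 tcp in clevis axes [-20.01   -77.7061   1.529 ] -> delta tool mm [ 6.023  -3.2669 -1.536 ] turn [-0.0008  0.0016  0.0047]
F clevis axes [ 0.2659  0.7369 -0.5198] M [ 0.0107  0.024  -0.502 ] gap 2.778989374166738e-05
t 25.5 tcp in clevis axes [-12.5606 -78.9705   1.1278] -> delta tool mm [ 8.569  -1.9922 -1.1306] turn [-0.0008  0.0005  0.0045]
F clevis axes [-1.4115  0.0074  0.6676] M [ 0.0626 -0.041  -0.6476] gap 0.00014140852553179482
t 25.7 tcp in clevis axes [ -7.3287 -80.1336   1.7836] -> delta tool mm [23.3237  0.2767 -1.831 ] turn [-0.0013  0.002   0.0062]
F clevis axes [-12.5548  -3.7185  -4.1149] M [-0.0214  0.9151 -1.3849] gap -0.00017124035991080162
```

```bash
python3 -m creep '[[3,0,0,0,0,0],[3,0,0,0,0,0]]'>/dev/null; python3 tgt.py 16 -80;python3 -m creep '[[3,0,0,0,0,0],[3,0,0,0,0,0]]'>/dev/null; python3 tgt.py 16 -80; python3 rc.py | head -2
```

```text
t 25.9 tcp in clevis axes [ -2.6501 -81.9312   1.8695] -> delta tool mm [18.6277  2.0895 -1.9218] turn [-0.0026  0.0025  0.0088]
F clevis axes [-3.5492  0.2917 -1.996 ] M [-0.0157  0.6013 -0.4095] gap -2.7596880283059653e-05
t 26.1 tcp in clevis axes [  3.4411 -81.7542   2.073 ] -> delta tool mm [12.5366  1.8585 -2.1166] turn [-0.0025  0.0031  0.0087]
F clevis axes [ 0.445  -0.1367 -0.21  ] M [-0.0372 -0.0292 -0.4334] gap -0.0001663416882754829
ring_tab [(0.88, [347.7, 205.6, 407.1, 266.7]), (0.4, [194.4, 368.8, 214.3, 400.0])]
pin_nose [(0.63, [347.6, 211.9, 398.0, 268.3])]
```

```bash
python3 -m creep '[[3,0,-1,0,0,0],[3,0,-1,0,0,0]]'>/dev/null; python3 tgt.py 16 -80;python3 -m creep '[[2,0,0,0,0,0],[2,0,0,0,0,0]]'>/dev/null; python3 tgt.py 16 -80; python3 -m creep '[[1.5,0,0,0,0,0]]'>/dev/null; python3 tgt.py 16 -80
```

```text
t 26.45 tcp in clevis axes [  9.7174 -81.5693   0.1798] -> delta tool mm [ 6.2684  1.6223 -0.2032] turn [-0.0021  0.0032  0.0085]
F clevis axes [-0.2491 -0.5475 -0.23  ] M [-0.0041 -0.0213 -0.5448] gap 0.0001004421242731435
t 26.65 tcp in clevis axes [ 14.2729 -81.5404   0.0082] -> delta tool mm [ 1.7141  1.5549 -0.0167] turn [-0.0021  0.0031  0.0084]
F clevis axes [-1.3103 -0.9227 -0.3625] M [-0.0204  0.0225 -0.5439] gap 0.00015100282627075428
t 26.75 tcp in clevis axes [ 15.8848 -81.5509   0.0357] -> delta tool mm [ 0.1021  1.5518 -0.0392] turn [-0.0021  0.0031  0.0084]
F clevis axes [-1.8568  0.2449 -1.0438] M [-0.0128 -0.0177 -0.5074] gap 1.7988176095298165e-05
```

```bash
for i in 1 ; do python3 -m creep '[[1.5,0,0,0,0,0]]'>/dev/null; python3 tgt.py 16 -80;python3 -m creep '[[1.5,0,0,0,0,0]]'>/dev/null; python3 tgt.py 16 -80; python3 -m creep '[[1.5,0,0,0,0,0]]'>/dev/null; python3 tgt.py 16 -80; done; python3 rc.py
```

```text
t 26.85 tcp in clevis axes [ 17.2631 -81.5916   0.2279] -> delta tool mm [-1.2773  1.5804 -0.2269] turn [-0.0021  0.0034  0.0085]
F clevis axes [-7.5542  0.6737 -1.1055] M [ 0.012   0.4179 -0.5046] gap -0.00012038673123238997
t 26.95 tcp in clevis axes [ 18.1506 -81.8945   0.527 ] -> delta tool mm [-2.1696  1.8738 -0.5229] turn [-0.0024  0.004   0.009 ]
F clevis axes [-12.279    0.5346  -4.3324] M [-0.0067  0.9436 -0.411 ] gap 5.450851529672384e-05
t 27.05 tcp in clevis axes [ 18.6352 -82.2645   0.8397] -> delta tool mm [-2.6605  2.2368 -0.8339] turn [-0.0027  0.0044  0.0096]
F clevis axes [-16.2413   0.9002  -6.0493] M [-0.031   1.4911 -0.2343] gap 0.0003046555626299973
ring_tab [(0.9, [349.3, 205.5, 402.8, 267.7])]
pin_nose [(0.63, [352.1, 212.5, 399.2, 267.2])]
55 [426. 160.] 70 [415. 157.] 90 [397. 161.] 110 [377. 172.] 130 [360. 190.] 150 [346. 211.] 180 [338. 242.] 200 [341. 258.] 210 [345. 264.] 218 [349. 268.]
```

```bash
python3 -m creep '[[-3,0,0,0,0,0],[-12,0,0,0,0,0],[-25,0,0,0,0,0],[-40,0,0,0,0,0],[-40,0,0,0,0,0],[-40,0,0,0,0,0],[-40,0,0,0,0,0],[-40,-30,0,0,0,0],[0,-40,0,0,0,0],[0,-40,0,0,0,0]]'; python3 - <<'E'
from tgt import *
fs=[shot("scene")[0].astype(float) for _ in range(4)];f=np.mean(fs,0)
_,S,_=shot("scene");T,CT,_=shot("top","t11")
k=8;x0,y0=335,190
c=np.clip((f[y0:y0+75,x0:x0+70]-30)*1.3,0,255).astype(np.uint8)[:,:,::-1]
o=np.zeros((600,800,3),np.uint8);o[:,:560]=cv2.resize(c,None,fx=k,fy=k,interpolation=cv2.INTER_CUBIC)
o[:300,560:]=cv2.resize(T[170:245,260:320,::-1],(240,300),interpolation=cv2.INTER_CUBIC)
cc=cv2.resize(f.astype(np.uint8)[:,:,::-1],(240,180));o[310:490,560:]=cc
B=np.c_[hh,Z,RT[:,2]]
pts=[m+RT@np.array([x,y,z])/1e3 for x,y,z in [(-14,0,-14),(-14,0,14),(14,0,14),(14,0,-14)]]  # collar front when home
q=[tuple(int(u) for u in (p-[x0,y0]+.5)*k) for p in proj(S,pts)]
for i in range(4): cv2.line(o,q[i],q[(i+1)%4],(0,0,255),1)
for p in (m+RT@np.array([0,-64,0])/1e3, HG):
    cv2.circle(o,tuple(int(u) for u in (proj(S,p)[0]-[x0,y0]+.5)*k),4,(0,255,255),1)
for a in (0.,-.14):
    P=m+RT@np.array([-152*np.sin(a),59.7-152*np.cos(a),0])/1e3
    cv2.circle(o,tuple(int(u) for u in (proj(S,P)[0]-[x0,y0]+.5)*k),4,(0,255,0),1)
cv2.imwrite("pics/fin.png",o)
E
```

```text
time: 28.2
eef_pos: [0.5624, -0.2209, 0.2473]
ee_rot: [[0.057, 0.081, 0.995], [0.486, 0.869, -0.099], [-0.872, 0.489, 0.01]]
contact_force: [-0.5, 0.5, -0.4]
finger_gap: 0.0003
```

View pics/fin.png

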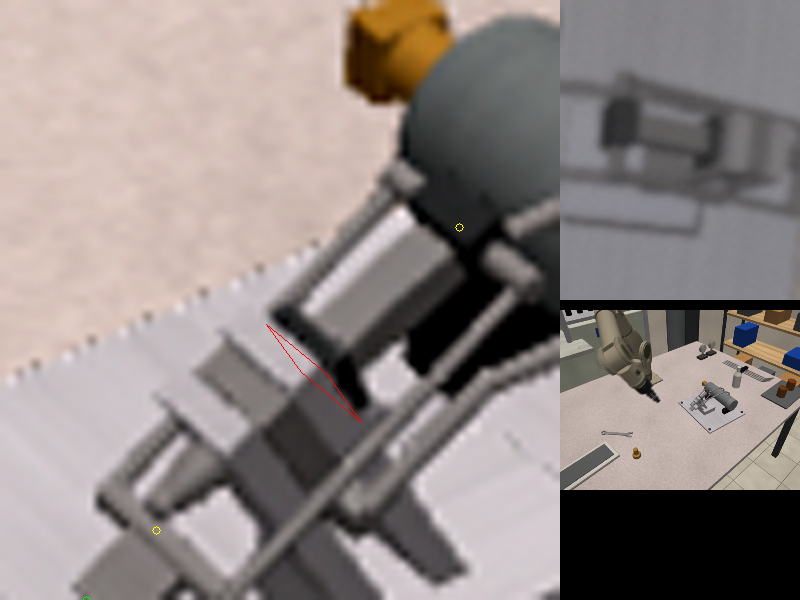

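```bash
python3 tgt.py -110 105; python3 -m creep '[[-40,0,0,0,0,0],[-30,30,0,0,0,0],[0,45,0,0,0,0],[0,45,0,0,0,0],[0,45,0,0,0,0],[0,45,0,0,0,0],[0,45,0,0,0,0],[0,30,0,0,0,0]]'>/dev/null; python3 tgt.py -110 105
```

```text
t 28.5 tcp in clevis axes [-234.6263 -181.6716   -0.1257] -> delta tool mm [121.51   287.9949   2.5519] turn [0.0101 0.0039 0.0109]
F clevis axes [ 0.7569 -0.2115  0.6169] M [-0.0328  0.0108 -0.553 ] gap -0.00023490111841536452
t 29.3 tcp in clevis axes [-302.5983  123.1006   -8.08  ] -> delta tool mm [192.7774 -16.2042   7.8276] turn [ 0.0197 -0.0004  0.0107]
F clevis axes [ 0.053  -0.0966  0.4434] M [ 0.0015 -0.0423 -0.5596] gap 5.197256765671982e-05
```

```bash
python3 -m creep '[[40,-4,2,0.01,0,0.01],[45,-4,2,0.01,0,0],[45,-4,2,0,0,0],[45,-4,2,0,0,0],[45,0,0,0,0,0],[40,0,0,0,0,0],[25,0,0,0,0,0],[10,0,0,0,0,0],[0,0,0,0,0,0]]'>/dev/null; python3 tgt.py 4 90
```

```text
t 30.2 tcp in clevis axes [  2.8351 129.7386  -6.9353] -> delta tool mm [  1.3571 -39.9459   5.5755] turn [0.0341 0.0007 0.0047]
F clevis axes [-1.8536 -0.0009 -0.0886] M [ 0.0263 -0.0234 -0.5101] gap -0.000190390717919996
```

```bash
python3 -m creep '[[1,-10,3,0.03,0,0.005],[0,-10,3,0,0,0],[0,-10,0,0,0,0],[0,-8,0,0,0,0],[0,0,0,0,0,0]]'>/dev/null; python3 tgt.py 4 80; for i in 1 2; do python3 -m creep '[[0,-3,0,0,0,0]]'>/dev/null; python3 tgt.py 4 80;done
```

```text
t 30.7 tcp in clevis axes [-1.5606 87.695   3.303 ] -> delta tool mm [ 5.5362 -7.6915 -3.3517] turn [0.0002 0.0085 0.0005]
F clevis axes [0.2718 0.3766 0.7043] M [ 0.0032 -0.0425 -0.5146] gap -0.0001660562724154743
t 30.8 tcp in clevis axes [-1.942  84.7058  3.512 ] -> delta tool mm [ 5.9106 -4.7042 -3.5666] turn [0.0001 0.0091 0.0002]
F clevis axes [ 0.2028 -0.7624 -0.7605] M [ 0.0112  0.0371 -0.475 ] gap -0.00012709254743945093
t 30.9 tcp in clevis axes [-2.1734 81.3729  3.6321] -> delta tool mm [ 6.1391 -1.3712 -3.6904] turn [0.     0.0095 0.0003]
F clevis axes [ 0.1002  0.4642 -0.3822] M [ 0.0016  0.072  -0.5139] gap 7.795383909624473e-05
```

```bash
python3 -m creep '[[4,0,-2,0,0,0],[2,0,-1.5,0,0.009,0]]'>/dev/null; python3 tgt.py 4 80; for i in 1 2 3 4; do python3 -m creep '[[0,-1.5,0,0,0,0]]'>/dev/null; python3 tgt.py 4 80;done
```

```text
t 31.1 tcp in clevis axes [ 4.0333 81.2583 -0.0038] -> delta tool mm [-0.0329 -1.2583  0.0038] turn [-0.      0.0005  0.0003]
F clevis axes [-0.6895  0.9296 -0.2798] M [ 0.0441 -0.0046 -0.5054] gap 0.00026297071647780857
t 31.2 tcp in clevis axes [ 4.4948 80.2391 -0.4133] -> delta tool mm [-0.4951 -0.2394  0.4128] turn [ 0.0007 -0.0006  0.0001]
F clevis axes [-0.1183 -0.7546 -0.1023] M [-0.0185 -0.0003 -0.5192] gap -1.0213951998861087e-05
t 31.3 tcp in clevis axes [ 4.607  80.0042 -0.4639] -> delta tool mm [-0.6074 -0.0043  0.4634] turn [ 0.0018 -0.0008 -0.0012]
F clevis axes [-1.2022  5.8788  0.4731] M [0.0154 0.0181 0.6437] gap -9.179604690122435e-05
t 31.4 tcp in clevis axes [ 4.5609 79.9839 -0.4003] -> delta tool mm [-0.5611  0.0164  0.4   ] turn [ 0.0031 -0.0006 -0.0028]
F clevis axes [-2.2807  6.2535  0.2527] M [0.0596 0.0222 0.8317] gap 0.00012080758782513537
t 31.5 tcp in clevis axes [ 4.4686 79.9412 -0.3134] -> delta tool mm [-0.4685  0.0594  0.3134] turn [ 0.0044 -0.0004 -0.0043]
F clevis axes [-1.9393  7.762  -0.7952] M [0.0494 0.049  0.9749] gap 3.846265952043871e-05
```

```bash
python3 -m creep '[[0,-4,0,0,0,0]]'>/dev/null; python3 tgt.py 4 80; python3 -m creep '[[0,-5,0,0,0,0]]'>/dev/null; python3 tgt.py 4 80;  python3 -m creep '[[0,3,0,0,0,0],[0,8,0,0,0,0],[0,12,0,0,0,0],[0,12,0,0,0,0],[-25,8,0,0,0,0],[-40,0,0,0,0,0],[-40,0,0,0,0,0],[-40,0,0,0,0,0],[-40,0,0,0,0,0],[0,0,0,0,0,0]]'; python3 rc.py
```

```text
t 31.6 tcp in clevis axes [ 4.2473 79.6337 -0.1891] -> delta tool mm [-0.2443  0.367   0.1917] turn [ 0.0071  0.     -0.0082]
F clevis axes [-5.1649 19.0438 -0.5553] M [0.0488 0.2583 3.4213] gap 3.609225638206367e-06
t 31.7 tcp in clevis axes [ 3.9244 79.5723  0.0135] -> delta tool mm [ 0.0813  0.4268 -0.0089] turn [ 0.0108  0.0007 -0.0135]
F clevis axes [-6.2582 19.8506 -1.9223] M [0.045  0.3426 3.7083] gap 0.00044071328371047397
time: 32.7
eef_pos: [0.5904, 0.0708, 0.3594]
ee_rot: [[0.049, 0.077, 0.996], [0.504, 0.859, -0.091], [-0.862, 0.507, 0.003]]
contact_force: [0.2, 0.1, -0.8]
finger_gap: 0.0001
ring_tab [(0.76, [346.4, 216.5, 404.4, 267.8])]
pin_nose [(0.75, [344.6, 211.8, 400.4, 268.1])]
55 [426. 160.] 70 [415. 157.] 90 [397. 161.] 110 [377. 172.] 130 [360. 190.] 150 [346. 211.] 180 [338. 242.] 200 [341. 258.] 210 [345. 264.] 218 [349. 268.]
```

Pin rigidly home at 20 N with no travel, ring at its stop. Handing in.

```bash
python3 -c "
from rig import bot
print(bot.close_job())"
```

```text
the job is handed in; nothing more can be done
None
```

I handed the job in at about 33 s with the bar locked. The pin is home in the clevis, the ring has snapped past the nose onto its stop, and the robot is clear.

**Pin:** It slid down the hole with almost no force. It stopped firmly where the collar should seat, with about 17 N of push and no further travel. After the ring was closed I pushed on the head again to about 20 N. It gave only about 0.6 mm, within the arm's own give, so I take the collar as fully home.

**Ring:** I swung it over with the shut fingers. The snap peaked at about 13 N along the push, then the force dropped away. It met a hard stop 1–3 mm beyond where I expected it. The detector in the scene image shows the tab within a pixel or so of the expected stop.

**Checks that disagreed:**
- **Ring force:** Early in the swing one reading reached 17.6 N upward, and the last press against the stop reached about 16 N (17 N with the sideways part). Both are slightly over the roughly 15 N advised.
- **Pin position in the image:** The scene camera showed the pin 1–2 pixels (about 2–4 mm) off my prediction. The pin still went in freely, and I relied on the force checks.

**Bystanders:** I did not touch the spray bottle, wrench or fitting. They looked in place in the last overview image, but I did not measure them again.

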